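Centre-punch the drill spot on a hook-rail blank

ROBOT

A 7-joint arm with a two-finger parallel gripper is mounted at the origin on a cart in front of the work surface, level with it; the furniture and walls round the work are solid. World frame = base frame: x ahead of the robot, y to its left, z up, the work surface at z = 0. Lengths are in m, angles in rad, forces in N, time in s.
With the tool pointing down it reaches from about 0.425 to 0.925 m from the base axis. Payload 6.8 kg.
Tool frame: the origin (TCP) lies at the very end of the fingers, on their centre line; the grasp point (between the pads) lies 19 mm behind it (r.grip_depth is the distance from the TCP to the grasp point, in m); z points along the fingers, y is the direction in which the jaws open and shut (so a half turn about z gives the same grasp; the last joint's range is limited). The gripper opens to 85 mm and grips with 20 to 120 N. Pads are 22 mm wide; open, the fingers measure 114 mm over their backs; the gripper's body (76 mm by 85 mm) begins 54 mm behind the grasp point. The pads swing forward as they close: fully open they stand 13 mm farther back than shut.
Start: joints at [-1.252, 0.477, 0.022, 1.555, -0.011, 1.109, -0.083], TCP at [0.279, 0.614, 0.231] pointing down, gripper open.
Joint ranges: [-2.96, 2.96], [-0.34, 2.1], [-1.41, 1.46], [0.24, 2.44], [-1.37, 4.51], [0.17, 1.92], [-2.96, 2.96]. Speed limits (rad/s): [2.39, 2.39, 3.14, 3.14, 3.14, 3.14, 3.14].

INTERFACE

Orientations are given as a rotation vector (axis times angle).
In Python, from bench import r, grab_frame gives the robot as it stands. The module is installed in compiled form; this text tells all that it offers.
- The arm moves only by the tool play_rows, never from a script. Its argument "increments" is a list of rows, each a list of 7 numbers: the shift along the tool's x, y, z in mm, then the turn, a rotation vector about the tool's x, y, z in rad, then the closure in counts, from 0 (fully open) to 255 (shut). In form: [[tx, ty, tz, rx, ry, rz, claw], ...]. A call has 1 to 5 rows; each row shifts and turns the pose as measured when the row begins, along the tool's axes as they then stand; what a row does not reach is not made up. A row lasts 1/10 s, in which the tool goes at most 50 mm and 8.59 degrees, less where a joint would pass 70% of its speed; a pose out of reach is approached as far as the arm can. A call is refused whole if a number of a shift passes 50 or a number of a turn 0.15, either way. A call with a gripper value outside its range is refused whole. The fingers move at their own pace and stop on an object; "force" is the grip in N (left out, the last holds). Time passes only in rows, so rows that do not move let the fingers close. It gives the time, the measured TCP pose, the force and the opening at its end, in the units of the state.
- r.get_obs(): the state, without advancing time (a new reading comes with each control period).
- grab_frame(name): name is "scene" or "top" or "wrist"; returns a dict with "color" (400x640x3 uint8, blue, green, red), "depth" (400x640 float32, m along the optical axis (not along the pixel's ray), 0 where there is no reading), "K" (3x3 intrinsics, pixels), "T" (4x4, takes a point from camera to world coordinates). Camera axes: x right, y up, looking along -z (the intrinsics and any distortion apply to the point x, -y, -z); pixel columns grow to the right and rows downward; lengths in m; the calibration is good to about 2 mm. A picture is of the moment at which its call begins.
- r.hand_in(): hands the job in, once; it reports no verdict.
The state is a dict: "clock": time; "joints": joint angles; "qvel": joint speeds; "tau": joint torques, N m; "tcp_pos": TCP position; "orientation": TCP orientation; "contact_force": force on the tool from outside, world axes, zero at the start; "moment": the same for the moment, N m; "grip_width": finger opening in m.
Only numpy, scipy, OpenCV 4.12 (cv2) and the standard library are available. Lean on these libraries where they do the work, as an engineer would, in place of code of your own. Each camera call takes 0.05 s, during which the arm holds its last target.

TASK

Take the spring-loaded centre punch out of its stand and set its point on the orange spot of the aluminium hook-rail blank. Press it straight down, upright, until you feel its spring snap, and stop there without driving it on against its hard stop; press nowhere else on the blank or its board. Then stand the punch back in its stand, fully home and let go, and leave everything else on the table undisturbed.

Things in the scene. Friction and masses are not known exactly. Their poses are not given: they have to be found in the camera images.
- punch_grip (a point): Centre of the grip of the loose centre punch (about 0.2 kg), which starts upright in the stand. The grip is a dark square bar 24 x 24 mm, 56 mm tall (this point is half-way up), flats square to this frame's x and y; z is the punch's axis, up to the cap.
- punch_cap (a point): Top of the punch's red cap, 41 mm above the grip's centre. How the punch acts: pressed on something, nose and bit slide up into it and the force rises about 4 N per mm to about 15 N (some 3.5 mm in); then the hammer inside snaps up by 3 mm and the force drops suddenly, to 3 to 9 N. Pressed on, the force climbs again at 4 N per mm to a hard stop, 7 mm in. Lifted, all springs out again.
- punch_collar (a point): Centre of the underside of the punch's steel collar (32 mm across, 6 mm thick), 34 mm below the grip's centre; it rests on the stand. Below it: barrel 17 mm across to 22 mm below this point, nose rod 10 mm across to 40 mm, then a brass bit 6 mm across with a tapered point. The bit is screwed out by an unmeasured amount: its point lies 50 to 66 mm below this point when unloaded.
- punch_hammer (a point): Point on the punch's axis on the hammer hidden inside its barrel, 52 mm below the grip's centre; 3 mm nearer to it while the spring is snapped in. Same axes as the punch.
- board: Fixed plywood board 110 x 200 x 15 mm, origin at the centre of its underside, y along it. It carries the aluminium blank 56 x 150 mm, upper face 22 mm above the table, held at each end by a dark steel strip (at y = +-70 mm, screws to 32 mm above the table). The orange spot is at x = 12, y = -32 mm. The black disc on the blank is a hole drilled earlier.
- spot_top (a point): Centre of the upper face of the orange spot, 14 mm across with a dark cross, flush in the upper face of the aluminium blank, 22 mm above the table. It gives way only under more than about 11 N, sinks by 2.5 mm and stays down: that is the mark. Axes as the board's.
- stand: Fixed dark wooden block 70 x 70 x 70 mm, origin at the centre of its underside on the table.
- stand_mouth (a point): Centre of the mouth of the stand's square through hole, 22 x 22 mm with a 3 mm chamfer, in the top face of the stand, 70 mm above the table. With the punch home its collar rests on this face, barrel, nose and bit hang in the hole, and the grip's centre is 34 mm above this point.
- tape_roll: Bystander: roll of brown tape standing flat, 93 mm across, 48 mm tall, origin at the centre of its underside.
- green_cup: Bystander: green cup standing upside down, 87 x 118 x 64 mm, origin at the centre of its underside.
- spice_jar: Bystander: spice jar, 47 mm across, 98 mm tall, origin at the centre of its underside.

How it is judged:
On the way, in this order (a step that is already met when the one before it is completed fails the run):
1. the punch is lifted out of its stand, well clear of the top (z of punch_hammer in the frame of stand_mouth above 0.04 m), for 0.1 s.
2. upright and centred over the spot (within 5 mm), the punch is pressed until its spring has snapped (inner hammer risen by at least 1.8 of its 3 mm) and the spot is marked (sunk by at least 1.5 mm) (z of punch_hammer in the frame of punch_grip above -0.0502 m and horizontal distance between punch_hammer and spot_top below 0.005 m and angle between punch_grip's own z axis and vertical below 0.12 rad and height (world z) of spot_top below 0.0205 m), for 0.1 s.
At the end, for the whole second after the job is handed in: The spot is marked (sunk by at least 1.5 mm) and the punch stands home in its stand: grip centre within 6 mm of the hole's axis and 30 to 37 mm above the mouth, within 0.08 rad of upright, at rest and released (height (world z) of spot_top below 0.0205 m and horizontal distance between punch_grip and stand_mouth below 0.006 m and z of punch_grip in the frame of stand_mouth between 0.03 and 0.037 m and angle between punch_grip's own z axis and vertical below 0.08 rad and linear speed of punch below 0.02 m/s and contact force between the fingers and punch below 0.1 N); the robot touches nothing.
It fails at once if the punch is pressed on the blank or board with more than 24 N (driven on against its hard stop) (contact force between punch and board above 24 N).
It fails at once if the punch is pressed on the blank or board (over 6 N) with its axis more than 8 mm from the spot's centre (contact force between punch and board above 6 N and horizontal distance between punch_hammer and spot_top above 0.008 m).
It fails at once if the robot itself presses on the board or blank (over 5 N) (contact force between any of the fingers, the arm and board above 5 N).
It fails at once if a bystander is moved by more than 20 mm (distance of any of tape_roll, green_cup, spice_jar from where it was at the start of the episode above 0.02 m).
It also fails if it takes over 58 s, if anything falls off the work surface, if the arm or the gripper's body presses on something with over 40 N, if the wrist force passes 120 N, or if a joint passes its speed limit or range.

## Working session

There is one attempt and no reset: what is moved stays moved. The work goes in short steps, Python scripts to look and compute and a tool call to move; the robot and the scene stay as the last step left them, time stands still between calls to the robot, and variables do not carry over. Pictures are saved under pics/ and viewed, and the job is handed in when it is done.

Besides the shell and the picture viewer there is one more tool, called after "Request:" as name(argument=value, ...) on one line, values as JSON. play_rows: Moves the arm, as the interface text tells. Its arguments: {"type":"object","properties":{"increments":{"type":"array","items":{"type":"array","items":{"type":"number"}}},"force":{"type":"number"}},"required":["increments"]}

```bash
mkdir -p pics
python3 - <<'E'
from bench import r, grab_frame
import cv2,numpy as np
print(r.get_obs())
for n in ["scene","top","wrist"]:
    f=grab_frame(n); cv2.imwrite(f"pics/{n}0.png",f["color"]); np.savez(f"{n}0.npz",**f); print(n,f["K"].tolist(),np.round(f["T"],3).tolist(),(f["depth"]>0).mean(), [k for k in f])
E
```

```text
{'clock': 0.0, 'joints': array([-1.25211291,  0.47779413,  0.02233721,  1.55647543, -0.01150784,
        1.10928841, -0.08308936]), 'qvel': array([-0.00119204,  0.00069129,  0.00172708,  0.00196017,  0.00032571,
        0.00141421,  0.00088692]), 'tau': array([-8.87003662e-04, -5.96474969e+01,  1.60752073e+00, -2.81189096e+01,
        1.24653368e-02,  9.65496758e-03,  1.29191335e-05]), 'tcp_pos': array([0.27917459, 0.61390088, 0.23031954]), 'orientation': array([-6.65210531e-01, -3.07008830e+00,  2.85611673e-03]), 'contact_force': array([-0.18204707, -0.43371681, -0.49390406]), 'moment': array([ 0.03477719,  0.00655162, -0.01678545]), 'grip_width': 0.08548285968569673}
scene [[438.6299863818715, 0.0, 321.4133935744666], [0.0, 438.6299863818715, 200.29153574283396], [0.0, 0.0, 1.0]] [[0.764, 0.46, -0.452, 0.143], [-0.645, 0.537, -0.544, -0.496], [-0.007, 0.707, 0.707, 0.872], [0.0, 0.0, 0.0, 1.0]] 0.9957734375 ['color', 'depth', 'K', 'T']
top [[400.97383387221345, 0.0, 328.2979743349392], [0.0, 400.97383387221345, 202.97186161367654], [0.0, 0.0, 1.0]] [[0.031, 0.997, -0.065, 0.564], [-0.999, 0.03, -0.015, 0.099], [-0.013, 0.065, 0.998, 1.027], [0.0, 0.0, 0.0, 1.0]] 0.995796875 ['color', 'depth', 'K', 'T']
wrist [[294.3183561533888, 0.0, 319.70899146296995], [0.0, 294.3183561533888, 205.2936109214759], [0.0, 0.0, 1.0]] [[0.413, -0.862, -0.294, 0.203], [0.911, 0.39, 0.136, 0.649], [-0.002, -0.324, 0.946, 0.373], [0.0, 0.0, 0.0, 1.0]] 0.995734375 ['color', 'depth', 'K', 'T']
```

View pics/scene0.png

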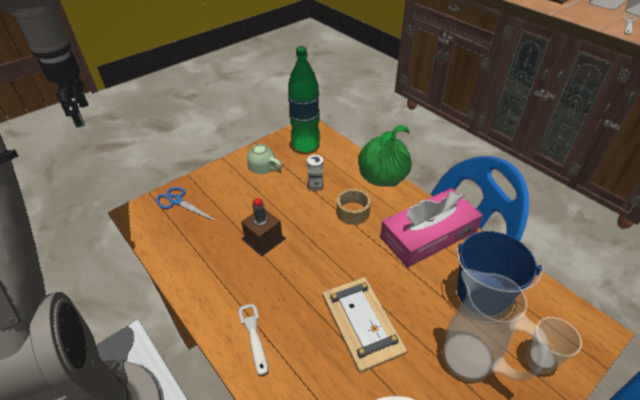

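View pics/top0.png

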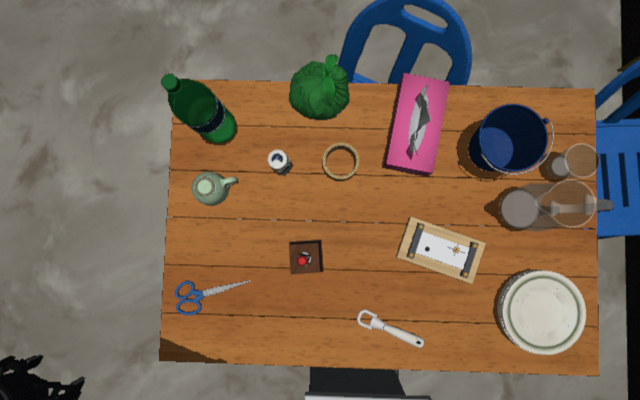

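View pics/wrist0.png

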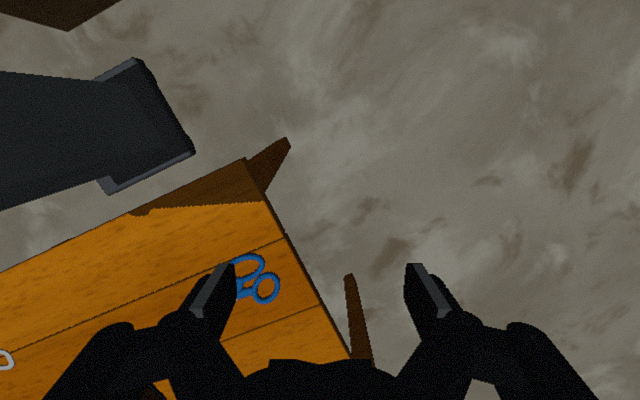

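Scene view: stand with the red-capped punch is at about (260,225), the board with the spot at (375,328). In the top view they are at (305,258) and (456,250). Next I measure them.

```bash
cat > h.py <<'E'
import numpy as np,cv2
def ray(f,u,v):
    K,T=f["K"],f["T"]; d=np.array([(u-K[0,2])/K[0,0],-(v-K[1,2])/K[1,1],-1.0])
    return T[:3,3],T[:3,:3]@d
def onz(f,u,v,z):
    o,d=ray(f,u,v); return o+d*(z-o[2])/d[2]
def dep(f,u,v): 
    o,d=ray(f,u,v); return o+d*f["depth"][int(round(v)),int(round(u))]
def two(f1,p1,f2,p2):
    o1,d1=ray(f1,*p1);o2,d2=ray(f2,*p2)
    A=np.stack([d1,-d2],1); s=np.linalg.lstsq(A,o2-o1,rcond=None)[0]
    a,b=o1+s[0]*d1,o2+s[1]*d2
    return (a+b)/2,np.linalg.norm(a-b)
def cloud(f):
    v,u=np.mgrid[0:400,0:640]; K,T=f["K"],f["T"]; D=f["depth"]
    P=np.stack([(u-K[0,2])/K[0,0]*D,-(v-K[1,2])/K[1,1]*D,-D],-1)
    return P@T[:3,:3].T+T[:3,3]
E
python3 - <<'E'
from h import *
fs={n:dict(np.load(f"{n}0.npz")) for n in ["scene","top"]}
def cc(m):
    n,l,s,c=cv2.connectedComponentsWithStats(m.astype(np.uint8)); return [(s[i,4],c[i].round(2).tolist()) for i in range(1,n) if s[i,4]>3]
px={}
for n,f in fs.items():
    hsv=cv2.cvtColor(f["color"],cv2.COLOR_BGR2HSV); H,S,V=[hsv[...,i].astype(int) for i in range(3)]
    red=((H<5)|(H>174))&(S>170)&(V>100)
    print(n,"red",cc(red))
    C=cloud(f)
    reg={"scene":(slice(300,345),slice(350,400)),"top":(slice(235,265),slice(435,475))}[n]
    m=np.zeros_like(red); m[reg]=((H>8)&(H<25)&(S>120)&(V>150))[reg]
    print("orange",cc(m))
    for z,lo,hi in [("standtop",.062,.078),("board",.008,.017),("blank",.018,.026)]:
        m=(C[...,2]>lo)&(C[...,2]<hi)&(C[...,0]>.4)&(C[...,0]<.8)
        print(z,[ (a,c,C[int(c[1]),int(c[0])].round(3).tolist()) for a,c in cc(m) if a>60])
    x0,y0,x1,y1={"scene":(225,185,300,260),"top":(275,230,335,285)}[n]
    a=cv2.resize(f["color"][y0:y1,x0:x1],None,fx=6,fy=6,interpolation=cv2.INTER_CUBIC)
    x0,y0,x1,y1={"scene":(315,270,410,370),"top":(390,210,490,290)}[n]
    b=cv2.resize(f["color"][y0:y1,x0:x1],None,fx=5,fy=5,interpolation=cv2.INTER_CUBIC)
    cv2.imwrite(f"pics/{n}_st.png",a);cv2.imwrite(f"pics/{n}_bd.png",b)
E
```

```text
scene red [(np.int32(51), [257.33, 201.65])]
orange [(np.int32(382), [392.3, 311.96]), (np.int32(20), [374.2, 328.3]), (np.int32(14), [393.5, 337.5])]
standtop [(np.int32(81), [298.48, 134.59], [0.784, 0.383, 0.072]), (np.int32(81), [314.81, 171.51], [0.712, 0.219, 0.073]), (np.int32(523), [260.86, 223.94], [0.488, 0.155, 0.074]), (np.int32(1153), [410.47, 231.1], [0.755, -0.096, 0.064]), (np.int32(232), [559.45, 336.17], [0.772, -0.472, 0.063]), (np.int32(439), [486.63, 365.62], [0.595, -0.416, 0.093])]
board [(np.int32(93), [265.2, 168.46], [0.648, 0.371, 0.021]), (np.int32(72), [353.86, 219.32], [0.706, 0.051, 0.021]), (np.int32(92), [264.09, 243.34], [0.475, 0.126, 0.034]), (np.int32(124), [405.87, 252.98], [0.71, -0.123, 0.045]), (np.int32(2117), [363.81, 328.32], [0.507, -0.192, 0.021]), (np.int32(82), [459.44, 372.44], [0.58, -0.384, 0.029])]
blank [(np.int32(79), [263.1, 240.87], [0.475, 0.128, 0.045]), (np.int32(110), [404.46, 250.56], [0.712, -0.118, 0.046]), (np.int32(1362), [362.44, 318.08], [0.521, -0.174, 0.021]), (np.int32(71), [460.54, 371.65], [0.582, -0.385, 0.033])
[... 287 characters left out ...]
), [478.52, 154.41], [0.751, -0.235, 0.087]), (np.int32(128), [524.71, 152.09], [0.766, -0.358, 0.055]), (np.int32(155), [583.41, 159.3], [0.752, -0.498, 0.059]), (np.int32(61), [560.59, 164.07], [0.734, -0.43, 0.082]), (np.int32(229), [204.62, 185.78], [0.662, 0.417, 0.062]), (np.int32(101), [511.33, 208.86], [0.626, -0.313, 0.088]), (np.int32(131), [552.21, 204.02], [0.64, -0.42, 0.065]), (np.int32(737), [304.33, 257.55], [0.501, 0.162, 0.141])]
board [(np.int32(64), [511.19, 154.64], [0.77, -0.348, 0.006]), (np.int32(1484), [439.28, 249.02], [0.523, -0.164, 0.023]), (np.int32(61), [185.41, 284.38], [0.413, 0.474, -0.002])]
blank [(np.int32(1124), [442.97, 249.43], [0.523, -0.171, 0.022])]
```

```bash
python3 -c "
import cv2,numpy as np
a=[cv2.imread(f'pics/{n}.png') for n in ['scene_st','top_st','scene_bd','top_bd']]
a=[cv2.resize(x,(400,300)) for x in a]
cv2.imwrite('pics/m1.png',np.vstack([np.hstack(a[:2]),np.hstack(a[2:])]))"
```

```text
(no output)
```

View pics/m1.png

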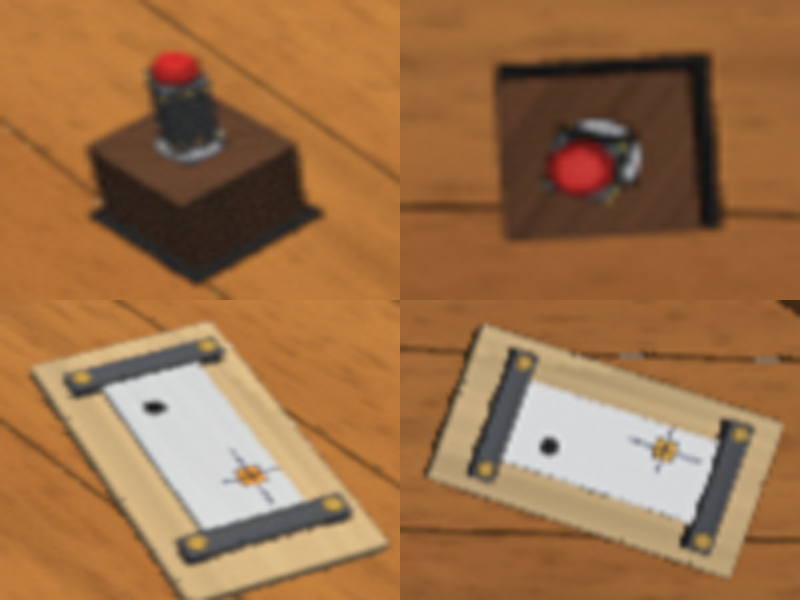

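Run:
```python
from h import *
s,t=[dict(np.load(f"{n}0.npz")) for n in ["scene","top"]]
print("cap",two(s,(257.33,201.65),t,(301.61,260.7)), onz(s,257.33,201.65,.141),onz(t,301.61,260.7,.141))
print("spot",two(s,(374.4,328.3),t,(456,249.7)), onz(s,374.4,328.3,.022),onz(t,456,249.7,.022))
# whole orange-ish spot via white blank hole: blank contour
for n,f,(x0,y0,x1,y1) in [("scene",s,(315,270,410,370)),("top",t,(390,210,490,290))]:
    hsv=cv2.cvtColor(f["color"],cv2.COLOR_BGR2HSV); m=np.zeros((400,640),np.uint8)
    m[y0:y1,x0:x1]=((hsv[...,1]<60)&(hsv[...,2]>130))[y0:y1,x0:x1]
    c=max(cv2.findContours(m,0,2)[0],key=cv2.contourArea)
    P=np.array([onz(f,*p[0],.022)[:2] for p in c],np.float32)
    print(n,"blank",cv2.minAreaRect(P))
# stand top corners top view
hsv=cv2.cvtColor(t["color"],cv2.COLOR_BGR2HSV)
m=np.zeros((400,640),np.uint8); m[235:280,280:330]=((t["color"][...,2]<115)&(t["color"][...,2]>50))[235:280,280:330]
C=cloud(t); 
m2=((C[...,2]>.05)).astype(np.uint8); m2[:235]=0;m2[280:]=0;m2[:,:280]=0;m2[:,330:]=0
c=max(cv2.findContours(m2,0,2)[0],key=cv2.contourArea)
P=np.array([onz(t,*p[0],.07)[:2] for p in c],np.float32); print("stand",cv2.minAreaRect(P))
```

```text
cap (array([0.49413016, 0.16682793, 0.13545938]), np.float64(0.003797380623374725)) [0.49293697 0.16060291 0.141     ] [0.49299847 0.16748074 0.141     ]
spot (array([ 0.52381286, -0.2074445 ,  0.02013451]), np.float64(0.003041927617324813)) [ 0.52427301 -0.20891048  0.022     ] [ 0.52270409 -0.20589567  0.022     ]
scene blank ((0.5228168368339539, -0.17223188281059265), (0.12455189228057861, 0.058027155697345734), 71.99992370605469)
top blank ((0.5212536454200745, -0.1713160127401352), (0.12439946830272675, 0.05815369635820389), 72.11121368408203)
stand ((0.494645893573761, 0.16644585132598877), (0.07056615501642227, 0.07172012329101562), 5.579602241516113)
```

```bash
cat > d.py <<'E'
import sys,numpy as np
from bench import r
from scipy.spatial.transform import Rotation as Ro
def go(p,yaw=None):
    """yaw: world angle (deg) of the tool y axis (jaw dir), tool down"""
    o=r.get_obs(); R=Ro.from_rotvec(o["orientation"]).as_matrix(); d=R.T@(np.array(p)-o["tcp_pos"])*1e3
    cy=np.degrees(np.arctan2(R[1,1],R[0,1]))
    if yaw is None: yaw=cy
    e=(yaw-cy+90)%180-90; yaw=np.radians(cy+e)
    y=np.array([np.cos(yaw),np.sin(yaw),0]); z=np.array([0,0,-1.]); X=np.stack([np.cross(y,z),y,z],1)
    t=Ro.from_matrix(R.T@X).as_rotvec()
    print("t",o["clock"].round(2) if hasattr(o["clock"],'round') else o["clock"],"tcp",o["tcp_pos"].round(4),"tiltz",R[:,2].round(4),"jaw",round(cy,2),"F",o["contact_force"].round(2),"w",round(o["grip_width"],4))
    print("tool delta mm",d.round(2),"turn",t.round(4))
if __name__=="__main__":
    a=[float(x) for x in sys.argv[1:]]; go(a[:3],a[3] if len(a)>3 else None)
E
python3 d.py 0.494 0.166 0.26
```

```text
t 0.15 tcp [0.2792 0.6141 0.2305] tiltz [-5.0e-04 -1.3e-03 -1.0e+00] jaw 65.55 F [ 0.75 -0.1   0.14] w 0.0856
tool delta mm [-380.97 -319.02  -28.96] turn [-0.0014  0.0001  0.    ]
```

Request:
play_rows(increments=[[-20, -17, -8, 0, 0, 0, 0], [-35, -30, -8, 0, 0, 0, 0], [-38, -32, -8, 0, 0, 0, 0], [-38, -32, -4, 0, 0, 0, 0], [-38, -32, 0, 0, 0, 0, 0]])

```text
clock: 0.65
tcp_pos: [0.3701, 0.4155, 0.2562]
orientation: [-0.641, -3.071, 0.004]
contact_force: [1.1, 0.2, -0.8]
grip_width: 0.0854
```

Request:
play_rows(increments=[[-38, -32, 0, 0, 0, 0, 0], [-38, -32, 0, 0, 0, 0, 0], [-38, -32, 0, 0, 0, 0, 0], [-38, -32, 0, 0, 0, 0, 0], [-25, -20, 0, 0, 0, 0, 0]])

```text
clock: 1.15
tcp_pos: [0.4731, 0.2029, 0.2562]
orientation: [-0.646, -3.07, 0.004]
contact_force: [0.2, 0.9, 0.1]
grip_width: 0.0854
```

```bash
python3 d.py 0.494 0.166 0.26
```

```text
t 1.15 tcp [0.4731 0.2029 0.2562] tiltz [-0.0044 -0.0018 -1.    ] jaw 66.23 F [0.2  0.93 0.13] w 0.0854
tool delta mm [-33.94 -25.33  -3.87] turn [-0.0034 -0.0033 -0.    ]
```

Request:
play_rows(increments=[[-30, -22, -4, 0, 0, 0, 0], [-8, -5, 0, 0, 0, 0, 0], [0, 0, 0, -0.003, -0.003, 0, 0]])

```text
clock: 1.45
tcp_pos: [0.4993, 0.1549, 0.2601]
orientation: [0.662, 3.071, -0.003]
contact_force: [-0.3, -0.2, 0.3]
grip_width: 0.0852
```

```bash
python3 d.py 0.494 0.166 0.26
python3 - <<'E'
from bench import grab_frame
import cv2,numpy as np
f=grab_frame("wrist"); cv2.imwrite("pics/w1.png",f["color"]); np.savez("w1.npz",**f); print(f["T"].round(3))
E
```

```text
t 1.45 tcp [0.4993 0.1549 0.2601] tiltz [-1.0e-04 -1.9e-03 -1.0e+00] jaw 65.66 F [-0.25 -0.24  0.34] w 0.0852
tool delta mm [9.43 7.91 0.04] turn [-0.0017  0.0007  0.    ]
[[ 0.412 -0.862 -0.295  0.423]
 [ 0.911  0.389  0.135  0.19 ]
 [-0.002 -0.325  0.946  0.403]
 [ 0.     0.     0.     1.   ]]
```

View pics/w1.png

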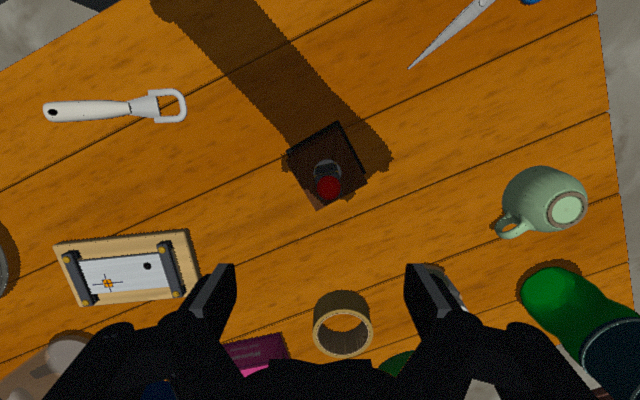

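Wrist view: the punch is at (327,185) on its stand, shadowed. The board spot is at (108,283).

Run:
```python
from h import *
f=dict(np.load("w1.npz")); hsv=cv2.cvtColor(f["color"],cv2.COLOR_BGR2HSV).astype(int)
m=((hsv[...,0]<6)|(hsv[...,0]>172))&(hsv[...,1]>150)&(hsv[...,2]>60)
m[:,:300]=0;m[:,360:]=0;m[:150]=0;m[220:]=0
v,u=np.nonzero(m); print(len(u),u.mean(),v.mean(),onz(f,u.mean(),v.mean(),.143))
print("spot",onz(f,107.5,283.5,.022))
c=f["color"][115:220,275:380].astype(float); c=np.clip(c*2.5,0,255).astype(np.uint8)
cv2.imwrite("pics/w1z.png",cv2.resize(c,None,fx=5.6,fy=5.6,interpolation=cv2.INTER_CUBIC))
```

```text
380 328.31052631578945 186.8342105263158 [0.49143281 0.16723745 0.143     ]
spot [ 0.52434437 -0.20743958  0.022     ]
```

View pics/w1z.png

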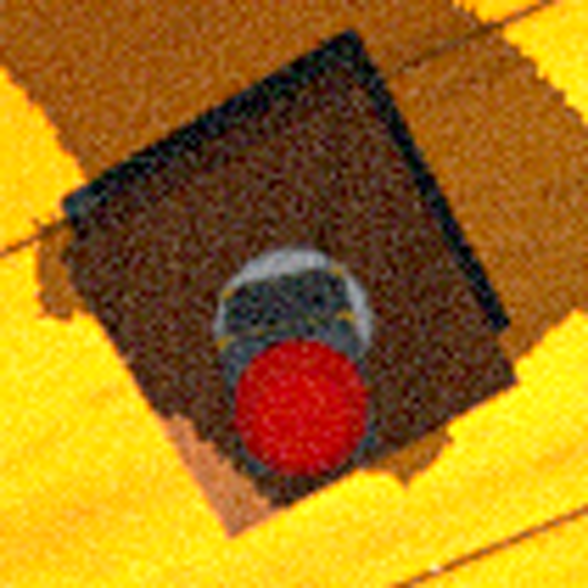

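Run:
```python
from h import *
f=dict(np.load("w1.npz"))
q=lambda x,y:(x/5.6+275-.4,y/5.6+115-.4)
for a,b in [((226,293),(340,268)),((222,343),(350,316))]:
  for z in (.08,.104,.13):
    A,B=onz(f,*q(*a),z),onz(f,*q(*b),z); d=B-A; print(z,A.round(4),B.round(4),np.linalg.norm(d).round(4),np.degrees(np.arctan2(d[1],d[0])).round(1))
a=[(72,210),(350,40),(505,325)]
P=[onz(f,*q(*p),.07) for p in [(230,535),(515,380),(80,265)]]; print(np.array(P).round(4))
```

```text
0.08 [0.4809 0.1574 0.08  ] [0.4856 0.18   0.08  ] 0.023 78.2
0.104 [0.4766 0.1599 0.104 ] [0.481  0.1807 0.104 ] 0.0213 78.2
0.13 [0.472  0.1625 0.13  ] [0.476  0.1815 0.13  ] 0.0195 78.2
0.08 [0.4898 0.1525 0.08  ] [0.4953 0.178  0.08  ] 0.0261 77.9
0.104 [0.4848 0.1553 0.104 ] [0.4899 0.1789 0.104 ] 0.0242 77.9
0.13 [0.4795 0.1583 0.13  ] [0.4841 0.1799 0.13  ] 0.0221 77.9
[[0.5308 0.1353 0.07  ]
 [0.524  0.2036 0.07  ]
 [0.4653 0.1318 0.07  ]]
```

```bash
python3 d.py 0.4935 0.167 0.19 78
```

```text
t 1.5 tcp [0.4989 0.1553 0.2601] tiltz [ 1.0e-04 -1.9e-03 -1.0e+00] jaw 65.7 F [ 0.06 -0.23  0.67] w 0.0854
tool delta mm [ 9.81  8.52 70.08] turn [-0.0018  0.0006 -0.2146]
```

Request:
play_rows(increments=[[5, 4, 15, 0, 0, -0.1, 0], [5, 4, 20, 0, 0, -0.1, 0], [0, 0, 20, 0, 0, -0.015, 0], [0, 0, 10, 0, 0, 0, 0]])

```text
clock: 1.9
tcp_pos: [0.4904, 0.1739, 0.1943]
orientation: [0.301, 3.125, 0.004]
contact_force: [-1.0, 0.3, 0.1]
grip_width: 0.0852
```

```bash
python3 d.py 0.4935 0.167 0.17 78;python3 - <<'E'
from bench import grab_frame
import cv2,numpy as np
from h import *
f=grab_frame("wrist"); np.savez("w2.npz",**f)
hsv=cv2.cvtColor(f["color"],cv2.COLOR_BGR2HSV).astype(int)
m=((hsv[...,0]<6)|(hsv[...,0]>172))&(hsv[...,1]>150)&(hsv[...,2]>60)
n,l,s,c=cv2.connectedComponentsWithStats(m.astype(np.uint8)); 
for i in range(1,n):
  if s[i,4]>100: print(s[i],c[i],onz(f,*c[i],.145))
cv2.imwrite("pics/w2.png",np.clip(f["color"].astype(float)*1.8,0,255).astype(np.uint8))
E
```

```text
t 1.9 tcp [0.4904 0.1739 0.1943] tiltz [ 0.0023  0.0025 -1.    ] jaw 79.01 F [-0.96  0.32  0.11] w 0.0852
tool delta mm [-4.28 -6.3  24.31] turn [0.003  0.0017 0.0177]
[295 215  30  30 635] [309.89133858 229.43779528] [0.4897422  0.16748298 0.145     ]
```

View pics/w2.png

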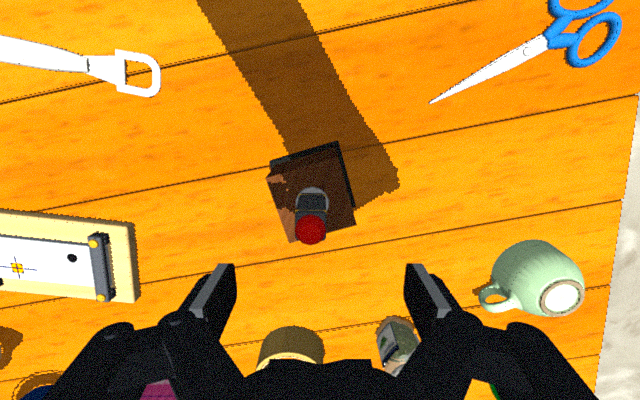

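Cap at (310,229), and the grip flats are square to the jaws. Correct laterally, then descend.

Request:
play_rows(increments=[[-3, -6, 0, 0.003, 0.002, 0.017, 0], [0, 0, 0, 0, 0, 0, 0]])

```text
clock: 2.15
tcp_pos: [0.4912, 0.1684, 0.1935]
orientation: [-0.327, -3.122, 0.002]
contact_force: [0.3, 0.5, 0.0]
grip_width: 0.0855
```

```bash
python3 d.py 0.4925 0.167 0.09 78
```

```text
t 2.15 tcp [0.4912 0.1684 0.1935] tiltz [-0.0027 -0.001  -1.    ] jaw 78.04 F [0.26 0.48 0.02] w 0.0855
tool delta mm [ -1.8   -0.98 103.52] turn [-0.0015 -0.0024  0.0007]
```

Request:
play_rows(increments=[[-1, -1, 20, 0, 0, 0, 0], [0, 0, 25, 0, 0, 0, 0], [0, 0, 25, 0, 0, 0, 0], [0, 0, 20, 0, 0, 0, 0], [0, 0, 10, 0, 0, 0, 0]])

```text
clock: 2.65
tcp_pos: [0.4982, 0.1697, 0.0974]
orientation: [0.332, 3.114, 0.011]
contact_force: [-0.9, 0.1, 0.8]
grip_width: 0.0852
```

```bash
python3 d.py 0.4925 0.167 0.09 78;python3 - <<'E'
from bench import grab_frame
import cv2,numpy as np
f=grab_frame("wrist")
cv2.imwrite("pics/w3.png",np.clip(f["color"].astype(float)*2.2,0,255).astype(np.uint8))
E
```

```text
t 2.65 tcp [0.4982 0.1697 0.0974] tiltz [ 0.0105  0.0059 -0.9999] jaw 77.84 F [-0.95  0.1   0.83] w 0.0852
tool delta mm [ 5.02 -3.94  7.34] turn [ 0.0079  0.009  -0.0028]
```

View pics/w3.png

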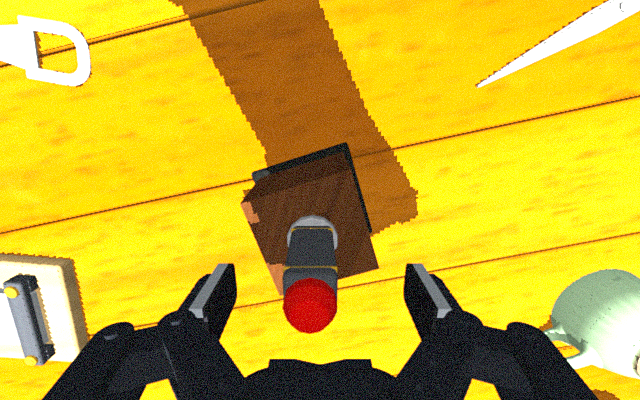

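The punch is between the fingers at (310,270), slightly left of centre. Correct, then lower the last few mm.

Request:
play_rows(increments=[[5, -4, 2, 0.008, 0.009, -0.002, 0], [0, 0, 0, 0, 0, 0, 0]])

```text
clock: 2.9
tcp_pos: [0.4925, 0.1668, 0.0956]
orientation: [-0.33, -3.124, 0.001]
contact_force: [-1.0, -0.5, 0.1]
grip_width: 0.0857
```

```bash
python3 d.py 0.4925 0.167 0.09 78
```

```text
t 2.9 tcp [0.4925 0.1668 0.0956] tiltz [-8.e-04 -6.e-04 -1.e+00] jaw 77.94 F [-0.98 -0.5   0.12] w 0.0857
tool delta mm [-0.    0.24  5.61] turn [-0.0007 -0.0006 -0.001 ]
```

Request:
play_rows(increments=[[0, 0, 5, 0, 0, 0, 0], [0, 0, 0, 0, 0, 0, 90], [0, 0, 0, 0, 0, 0, 140], [0, 0, 0, 0, 0, 0, 160], [0, 0, 0, 0, 0, 0, 255]], force=25)

```text
clock: 3.4
tcp_pos: [0.4943, 0.1676, 0.093]
orientation: [0.33, 3.121, 0.004]
contact_force: [0.0, -0.3, 0.4]
grip_width: 0.0281
```

Request:
play_rows(increments=[[0, 0, 0, 0, 0, 0, 255], [0, 0, 0, 0, 0, 0, 255], [0, 0, 0, 0, 0, 0, 255]])

```text
clock: 3.7
tcp_pos: [0.4943, 0.1674, 0.0931]
orientation: [0.33, 3.121, 0.003]
contact_force: [0.2, 0.2, 0.6]
grip_width: 0.0237
```

```bash
python3 d.py 0.4925 0.167 0.09 78;python3 - <<'E'
from bench import grab_frame
import cv2,numpy as np
f=grab_frame("wrist");np.savez("w4.npz",**f)
cv2.imwrite("pics/w4.png",np.clip(f["color"].astype(float)*2.2,0,255).astype(np.uint8))
E
```

```text
t 3.7 tcp [0.4943 0.1674 0.0931] tiltz [ 0.0039  0.0018 -1.    ] jaw 77.91 F [0.17 0.25 0.58] w 0.0237
tool delta mm [ 1.67 -0.81  3.09] turn [ 0.0026  0.0034 -0.0015]
```

View pics/w4.png

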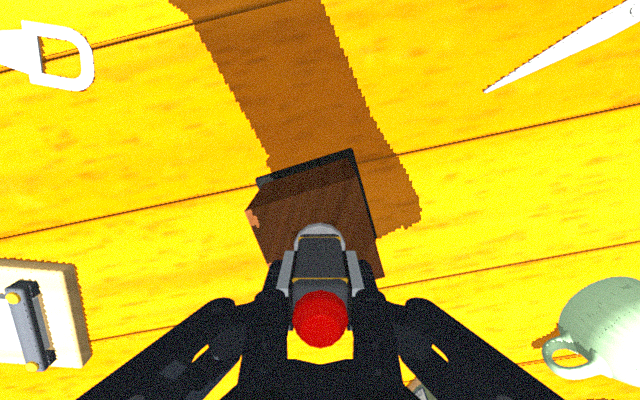

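Gripped at 23.7 mm width with the cap at (320,319). I measure the cap's offset from the tool, firm up the grip and lift.

Request:
play_rows(increments=[[0, 0, 0, 0, 0, 0, 255], [0, 0, 0, 0, 0, 0, 255]], force=70)

```text
clock: 3.95
tcp_pos: [0.4943, 0.1675, 0.0932]
orientation: [0.33, 3.121, 0.003]
contact_force: [-0.8, -0.1, 0.4]
grip_width: 0.0233
```

```bash
python3 d.py 0.4925 0.167 0.09 78;python3 - <<'E'
from h import *
f=dict(np.load("w4.npz"))
hsv=cv2.cvtColor(f["color"],cv2.COLOR_BGR2HSV).astype(int)
m=(((hsv[...,0]<6)|(hsv[...,0]>172))&(hsv[...,1]>150)&(hsv[...,2]>50)).astype(np.uint8)
n,l,s,c=cv2.connectedComponentsWithStats(m)
i=1+np.argmax(s[1:,4]); x,y,w,h,a=s[i]; print(s[i],c[i],onz(f,*c[i],.145))
# lower (far) rim belongs to top face edge: near-robot side etc
for p in [(x+w/2-.5,y+h),(x+w/2-.5,y),(x,y+h/2),(x+w,y+h/2)]: print(onz(f,*p,.145).round(4))
d=cloud(f)[l==i]; print(np.median(d,0),np.percentile(d[:,2],[5,50,95]))
E
```

```text
t 3.95 tcp [0.4943 0.1675 0.0932] tiltz [ 0.0038  0.0018 -1.    ] jaw 77.92 F [-0.79 -0.14  0.38] w 0.0233
tool delta mm [ 1.66 -0.86  3.18] turn [ 0.0026  0.0034 -0.0014]
[ 292  290   56   58 2411] [319.82165077 317.95105765] [0.48672555 0.1693755  0.145     ]
[0.5007 0.1663 0.145 ]
[0.4747 0.1718 0.145 ]
[0.485  0.1591 0.145 ]
[0.4894 0.1796 0.145 ]
[0.48870987 0.16892232 0.14270147] [0.13461606 0.14270147 0.14521811]
```

Request:
play_rows(increments=[[0, 0, -5, 0, 0, 0, 255], [0, 0, -20, 0, 0, 0, 255], [0, 0, -30, 0, 0, 0, 255], [0, 0, -30, 0, 0, 0, 255], [0, 0, -30, 0, 0, 0, 255]])

```text
clock: 4.45
tcp_pos: [0.4894, 0.1656, 0.2071]
orientation: [-0.329, -3.117, 0.008]
contact_force: [1.2, -0.4, -1.6]
grip_width: 0.0233
```

```bash
python3 d.py 0.4943 0.1675 0.2 78;python3 - <<'E'
from bench import grab_frame
import cv2,numpy as np
ims=[]
for n in ["wrist","scene","top"]:
    f=grab_frame(n);np.savez(f"l_{n}.npz",**f); ims.append(f["color"])
w=cv2.resize(np.clip(ims[0][180:400,200:440]*2.,0,255).astype(np.uint8),(400,366))
s=cv2.resize(ims[1][130:250,200:331],(400,366)); t=cv2.resize(ims[2][210:300,250:350],(400,366))
cv2.imwrite("pics/l1.png",cv2.resize(np.hstack([w,s]),(800,366)))
E
```

```text
t 4.45 tcp [0.4894 0.1656 0.2071] tiltz [-0.0082 -0.0045 -1.    ] jaw 77.94 F [ 1.18 -0.39 -1.61] w 0.0233
tool delta mm [-4.42  2.88  7.06] turn [-0.0061 -0.007  -0.0011]
```

View pics/l1.png

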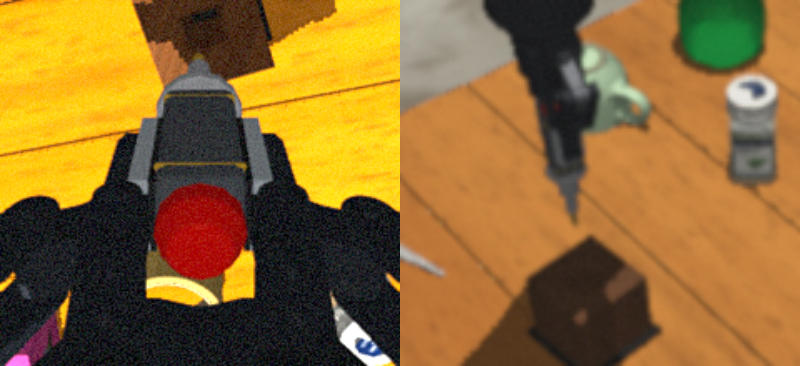

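Lifted: in the wrist view the bit shows under the collar at about (319,212), in the scene view its tip is near (257,204). Zooming for the tip.

Run:
```python
from h import *
w=dict(np.load("l_wrist.npz"));s=dict(np.load("l_scene.npz"))
a=cv2.resize(np.clip(w["color"][195:245,295:345]*2.,0,255).astype(np.uint8),(400,400),interpolation=cv2.INTER_NEAREST)
b=cv2.resize(np.clip(s["color"][170:220,235:285]*1.6,0,255).astype(np.uint8),(400,400),interpolation=cv2.INTER_NEAREST)
cv2.imwrite("pics/l2.png",np.hstack([a,b]))
```

```text
(no output)
```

View pics/l2.png

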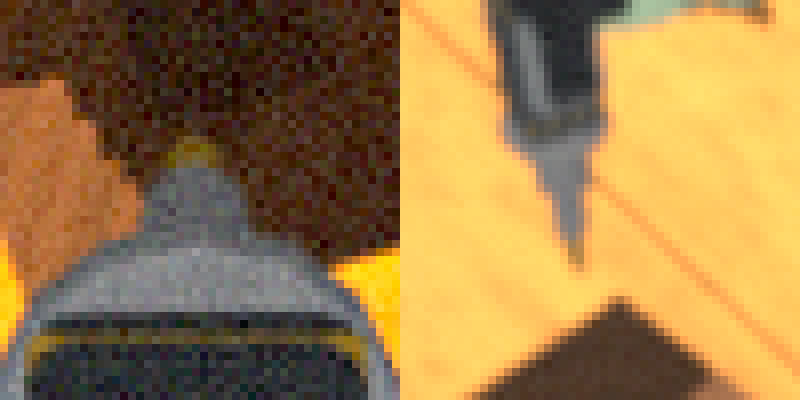

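Run:
```python
from h import *
from scipy.spatial.transform import Rotation as Ro
w=dict(np.load("l_wrist.npz"));s=dict(np.load("l_scene.npz"))
tcp=np.array([0.4894,0.1656,0.2071]);R=Ro.from_rotvec([-0.329,-3.117,0.008]).as_matrix()
p,e=two(w,(318.9,212),s,(257.2,203.5)); print(p,e,(R.T@(p-tcp)*1e3).round(1))
# from scene alone: tip on plane parallel; assume axis
for zt in (.14,.145,.15,.155): print(zt,onz(w,318.9,212,zt).round(4),onz(s,257.2,203.5,zt).round(4))
# cap in wrist (z= tcp+.0519)
hsv=cv2.cvtColor(w["color"],cv2.COLOR_BGR2HSV).astype(int)
m=(((hsv[...,0]<6)|(hsv[...,0]>172))&(hsv[...,1]>150)&(hsv[...,2]>50)).astype(np.uint8)
n,l,st,c=cv2.connectedComponentsWithStats(m); i=1+np.argmax(st[1:,4]); print(st[i],c[i])
t=w["T"];
tc=np.linalg.inv(w["T"]); K=w["K"]
def proj(P):
    q=tc[:3,:3]@P+tc[:3,3]; return K[0,0]*q[0]/-q[2]+K[0,2],K[1,1]*-q[1]/-q[2]+K[1,2]
for dx in (0,2,4,6):  # tool x offset; axis points: cap top, grip top, collar bottom edge, nose end, tip55
    o=lambda h,dxx=0:np.round(proj(tcp+R@np.array([(dx+dxx)/1e3,0,-h/1e3])),1)
    # heights above tcp: grip centre at 104-93.2=10.8
    print(dx,"captop far rim",o(51.8,-10.5),"near rim",o(51.8,10.5),"grip top near edge",o(38.8,12),"grip bottom near edge",o(-17.2,12),"collar bottom near",o(-23.2,16),"nose bottom near",o(-63.2,5))
```

```text
[0.49033862 0.16494033 0.12987925] 0.007633256857134926 [-1.6  0.  77.2]
0.14 [0.4828 0.1664 0.14  ] [0.4897 0.1566 0.14  ]
0.145 [0.481  0.1668 0.145 ] [0.4873 0.1522 0.145 ]
0.15 [0.4793 0.1672 0.15  ] [0.485  0.1477 0.15  ]
0.155 [0.4775 0.1676 0.155 ] [0.4826 0.1432 0.155 ]
[ 292  290   56   58 2427] [319.62793572 318.20766378]
0 captop far rim [318.6 355.4] near rim [318.5 311.3] grip top near edge [318.7 287.4] grip bottom near edge [319.  231.9] collar bottom near [319.1 221.8] nose bottom near [319.2 215.3]
2 captop far rim [318.6 351.4] near rim [318.5 306.8] grip top near edge [318.6 283.2] grip bottom near edge [319.  228.8] collar bottom near [319.1 218.7] nose bottom near [319.2 212.8]
4 captop far rim [318.6 347.4] near rim [318.5 302.3] grip top near edge [318.6 279. ] grip bottom near edge [319.  225.6] collar bottom near [319.1 215.6] nose bottom near [319.2 210.3]
6 captop far rim [318.5 343.3] near rim [318.5 297.7] grip top near edge [318.6 274.7] grip bottom near edge [319.  222.5] collar bottom near [319.1 212.5] nose bottom near [319.2 207.7]
```

```bash
python3 d.py 0.5247 -0.207 0.2 78
```

```text
t 4.6 tcp [0.4911 0.1664 0.208 ] tiltz [-0.0035 -0.0018 -1.    ] jaw 77.94 F [-0.04  0.6  -2.73] w 0.0232
tool delta mm [-110.9  -358.14    8.57] turn [-0.0025 -0.003  -0.0011]
```

Request:
play_rows(increments=[[-6, -20, 0, 0, 0, 0, 255], [-11, -35, 0, 0, 0, 0, 255], [-11, -35, 0, 0, 0, 0, 255], [-11, -35, 0, 0, 0, 0, 255], [-11, -35, 0, 0, 0, 0, 255]])

```text
clock: 5.1
tcp_pos: [0.5028, 0.0011, 0.2019]
orientation: [-0.306, -3.114, 0.005]
contact_force: [1.2, 0.3, -2.0]
grip_width: 0.0229
```

Request:
play_rows(increments=[[-11, -35, 0, 0, 0, 0, 255], [-11, -35, 0, 0, 0, 0, 255], [-11, -35, 0, 0, 0, 0, 255], [-11, -35, 0, 0, 0, 0, 255], [-6, -20, 0, 0, 0, 0, 255]])

```text
clock: 5.6
tcp_pos: [0.5147, -0.1741, 0.1944]
orientation: [-0.308, -3.1, 0.008]
contact_force: [0.3, 0.4, -2.2]
grip_width: 0.0232
```

```bash
python3 d.py 0.5247 -0.207 0.15 78
```

```text
t 5.6 tcp [ 0.5147 -0.1741  0.1944] tiltz [-0.0264 -0.0028 -0.9996] jaw 78.64 F [ 0.28  0.43 -2.24] w 0.0232
tool delta mm [-17.46 -29.97  44.18] turn [-0.0081 -0.0253  0.0111]
```

Request:
play_rows(increments=[[-10, -18, 10, -0.008, -0.025, 0.011, 255], [-7, -12, 15, 0, 0, 0, 255], [0, 0, 10, 0, 0, 0, 255], [0, 0, 0, 0, 0, 0, 255]])

```text
clock: 6.0
tcp_pos: [0.5205, -0.2116, 0.1524]
orientation: [-0.339, -3.114, 0.002]
contact_force: [-0.1, -0.0, -2.7]
grip_width: 0.0232
```

```bash
python3 d.py 0.5247 -0.207 0.135 78
```

```text
t 6.0 tcp [ 0.5205 -0.2116  0.1524] tiltz [-9.e-03 -3.e-04 -1.e+00] jaw 77.58 F [-0.14 -0.03 -2.66] w 0.0232
tool delta mm [-3.3   5.41 17.4 ] turn [-0.0022 -0.0088 -0.0073]
```

Request:
play_rows(increments=[[-3, 5, 8, -0.002, -0.009, -0.007, 255], [0, 0, 8, 0, 0, 0, 255], [0, 0, 0, 0, 0, 0, 255]])

```text
clock: 6.3
tcp_pos: [0.5243, -0.2037, 0.1344]
orientation: [-0.322, -3.124, -0.002]
contact_force: [1.0, -0.5, -2.4]
grip_width: 0.0232
```

```bash
cat > shot.py <<'E'
import sys
from bench import grab_frame
import cv2,numpy as np
k=sys.argv[1]
w=grab_frame("wrist");s=grab_frame("scene");np.savez(f"{k}_w.npz",**w);np.savez(f"{k}_s.npz",**s)
a=cv2.resize(np.clip(w["color"][175:245,285:355]*1.5,0,255).astype(np.uint8),(400,400),interpolation=cv2.INTER_CUBIC)
b=cv2.resize(s["color"][290:350,345:405],(400,400),interpolation=cv2.INTER_CUBIC)
cv2.imwrite(f"pics/{k}.png",np.hstack([a,b]))
E
python3 d.py 0.5247 -0.207 0.135 78; python3 shot.py a1
```

```text
t 6.3 tcp [ 0.5243 -0.2037  0.1344] tiltz [-9.0e-04  1.5e-03 -1.0e+00] jaw 78.23 F [ 1.03 -0.46 -2.36] w 0.0232
tool delta mm [-1.01 -3.11 -0.56] turn [ 0.0013 -0.0012  0.0039]
```

View pics/a1.png

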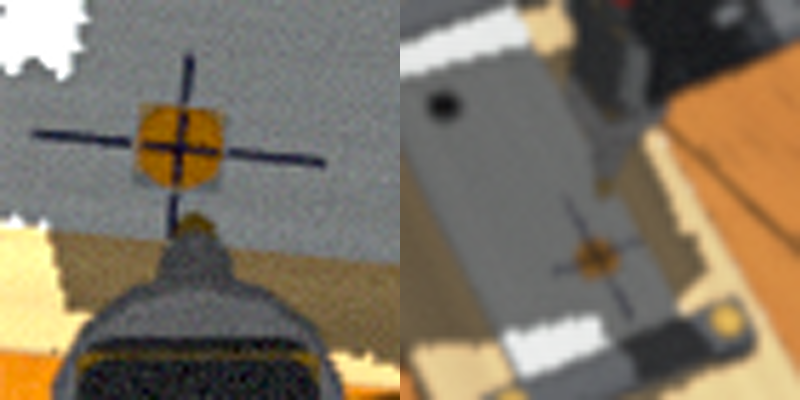

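Wrist view: spot at crop (180,150), bit tip at (195,213). The tip is about 2–3 mm too far in +y. Correct and lower, then look again.

Request:
play_rows(increments=[[-1, -2.5, 6, 0.001, -0.001, 0.003, 255], [0, 0, 6, 0, 0, 0, 255], [0, 0, 3, 0, 0, 0, 255], [0, 0, 0, 0, 0, 0, 255]])

```text
clock: 6.8
tcp_pos: [0.5265, -0.207, 0.1204]
orientation: [0.327, 3.121, -0.0]
contact_force: [-0.1, -1.4, -2.3]
grip_width: 0.0238
```

```bash
python3 d.py 0.5247 -0.207 0.115 78; python3 shot.py a2
```

```text
t 6.8 tcp [ 0.5265 -0.207   0.1204] tiltz [ 3.9e-03 -6.0e-04 -1.0e+00] jaw 78.05 F [-0.08 -1.44 -2.27] w 0.0238
tool delta mm [ 1.74 -0.37  5.37] turn [0.0003 0.0039 0.0008]
```

View pics/a2.png

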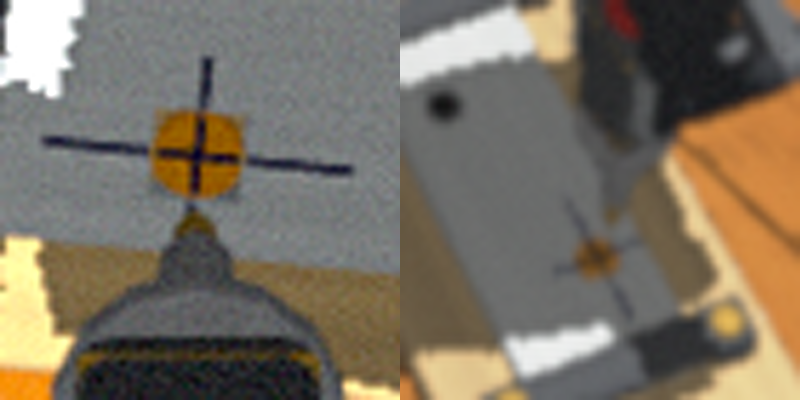

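Run:
```python
from h import *
S=np.array([.5237,-.2068,.022])
W=lambda x,y:(285-.4+x/5.714,175-.4+y/5.714)
Q=lambda x,y:(345-.4+x/6.667,290-.4+y/6.667)
for k,ws,wt,ss,st in [("a1",(180,150),(195,212),(197,258),(205,191)),("a2",(199,156),(194,209),(197,258),(213,218))]:
    w,s=[dict(np.load(f"{k}_{c}.npz")) for c in "ws"]
    for f,p in ((w,W(*ws)),(s,Q(*ss))):
        e=onz(f,*p,.022); print("spot",e.round(4)); f["T"][:3,3]+=S-e
    p,e=two(w,W(*wt),s,Q(*st)); print(k,"tip-spot mm",((p-S)*1e3).round(1),"miss",round(e*1e3,1))
```

```text
spot [ 0.5233 -0.2064  0.022 ]
spot [ 0.5239 -0.2086  0.022 ]
a1 tip-spot mm [-0.2  2.5 36.2] miss 3.7
spot [ 0.523  -0.2062  0.022 ]
spot [ 0.5239 -0.2086  0.022 ]
a2 tip-spot mm [ 1.6 -1.1 22.8] miss 3.2
```

Tip is about 23 mm above the spot and within 2 mm laterally (the two rays miss by 3 mm, so I recheck closer).

Request:
play_rows(increments=[[1.5, 0.5, 4, 0, 0.004, 0, 255], [0, 0, 5, 0, 0, 0, 255], [0, 0, 5, 0, 0, 0, 255], [0, 0, 0, 0, 0, 0, 255]])

```text
clock: 7.3
tcp_pos: [0.5254, -0.2063, 0.1059]
orientation: [0.327, 3.124, 0.0]
contact_force: [0.3, -0.4, -2.1]
grip_width: 0.0232
```

```bash
python3 d.py 0.525 -0.2065 0.105 78; python3 shot.py a3
```

```text
t 7.3 tcp [ 0.5254 -0.2063  0.1059] tiltz [ 8.e-04  1.e-04 -1.e+00] jaw 78.05 F [ 0.32 -0.39 -2.07] w 0.0232
tool delta mm [ 0.38 -0.32  0.91] turn [0.0003 0.0008 0.0008]
```

View pics/a3.png

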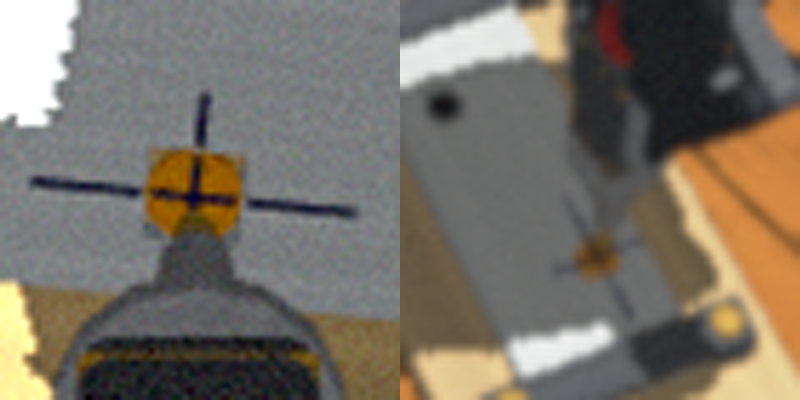

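Request:
play_rows(increments=[[0.3, -0.2, 2, 0, 0, 0, 255], [0, 0, 2, 0, 0, 0, 255], [0, 0, 1.5, 0, 0, 0, 255], [0, 0, 0, 0, 0, 0, 255]])

```text
clock: 7.8
tcp_pos: [0.5262, -0.207, 0.1015]
orientation: [0.327, 3.121, -0.0]
contact_force: [-1.0, 0.5, 1.2]
grip_width: 0.0232
```

```bash
python3 d.py 0.525 -0.2065 0.105 78; python3 shot.py a4
```

```text
t 7.8 tcp [ 0.5262 -0.207   0.1015] tiltz [ 3.4e-03 -5.0e-04 -1.0e+00] jaw 78.04 F [-1.02  0.53  1.2 ] w 0.0232
tool delta mm [ 1.3   0.21 -3.48] turn [0.0002 0.0034 0.0006]
```

View pics/a4.png

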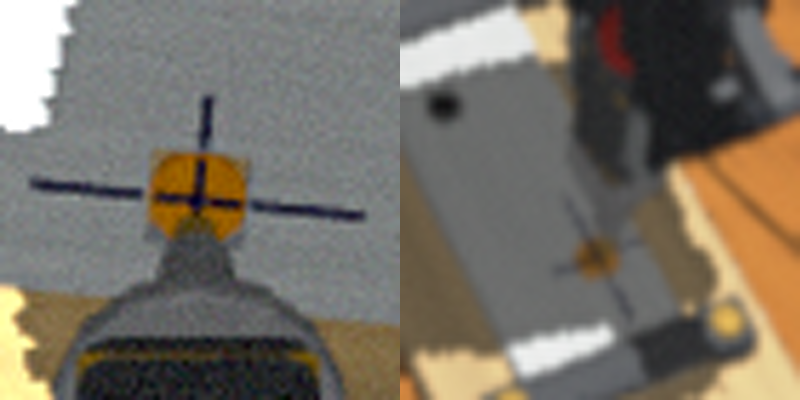

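The tip is touching (about 3 N) and sits about 1.5 mm to the +x side of the cross. Lift slightly, shift and come back down.

Request:
play_rows(increments=[[0.5, 0, -3, 0, 0.003, 0, 255], [1.5, 0, 0, 0, 0, 0, 255], [0, 0, 0, 0, 0, 0, 255]])

```text
clock: 8.2
tcp_pos: [0.5239, -0.2065, 0.1046]
orientation: [0.327, 3.124, 0.0]
contact_force: [-0.4, -0.0, -2.6]
grip_width: 0.0233
```

```bash
python3 d.py 0.5247 -0.2067 0.103 78; python3 shot.py a5
```

```text
t 8.2 tcp [ 0.5239 -0.2065  0.1046] tiltz [ 1.e-04  1.e-04 -1.e+00] jaw 78.04 F [-0.38 -0.01 -2.58] w 0.0233
tool delta mm [-0.8  -0.07  1.65] turn [0.0001 0.     0.0006]
```

View pics/a5.png

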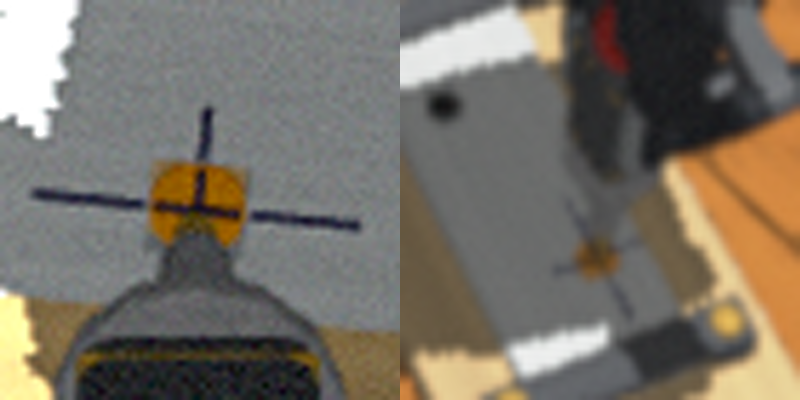

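Tip now on the cross (crop 195,211 against 197,209). Press in small steps.

Request:
play_rows(increments=[[0.2, 0, 2, 0, 0, 0, 255], [0.2, 0, 1.5, 0, 0.001, 0, 255]])

```text
clock: 8.5
tcp_pos: [0.5242, -0.2065, 0.1013]
orientation: [0.327, 3.124, 0.0]
contact_force: [0.2, 0.9, 1.9]
grip_width: 0.0234
```

```bash
python3 d.py 0.524 -0.2067 0.1 78
```

```text
t 8.5 tcp [ 0.5242 -0.2065  0.1013] tiltz [ 3.e-04  0.e+00 -1.e+00] jaw 78.04 F [0.23 0.86 1.93] w 0.0234
tool delta mm [ 0.18 -0.25  1.3 ] turn [0.0001 0.0003 0.0007]
```

Request:
play_rows(increments=[[0.2, 0, 1, 0, 0, 0, 255]])

```text
clock: 8.6
tcp_pos: [0.5244, -0.2066, 0.1005]
orientation: [0.327, 3.124, -0.0]
contact_force: [-0.7, -0.1, 4.6]
grip_width: 0.0233
```

Request:
play_rows(increments=[[0.2, 0, 1, 0, 0, 0, 255]])

```text
clock: 8.7
tcp_pos: [0.5246, -0.2067, 0.1]
orientation: [0.327, 3.123, 0.0]
contact_force: [-1.4, -0.0, 5.8]
grip_width: 0.0234
```

Request:
play_rows(increments=[[0.2, 0, 1, 0, 0, 0, 255]])

```text
clock: 8.8
tcp_pos: [0.5247, -0.2068, 0.0995]
orientation: [0.327, 3.122, 0.0]
contact_force: [-1.0, 1.7, 7.3]
grip_width: 0.023
```

Request:
play_rows(increments=[[0.4, 0, 1, 0, 0.001, 0, 255]])

```text
clock: 8.9
tcp_pos: [0.5247, -0.2068, 0.0992]
orientation: [0.327, 3.122, 0.001]
contact_force: [-0.8, 1.0, 8.2]
grip_width: 0.0234
```

Request:
play_rows(increments=[[0.4, 0, 1, 0, 0.001, 0, 255]])

```text
clock: 9.0
tcp_pos: [0.5247, -0.2069, 0.099]
orientation: [0.328, 3.122, 0.001]
contact_force: [-1.4, 0.7, 8.1]
grip_width: 0.0233
```

Request:
play_rows(increments=[[0.4, 0, 1, 0, 0.001, 0, 255]])

```text
clock: 9.1
tcp_pos: [0.5248, -0.2069, 0.0989]
orientation: [0.328, 3.122, 0.002]
contact_force: [-1.5, 1.2, 9.4]
grip_width: 0.0233
```

Request:
play_rows(increments=[[0.4, 0, 1.3, 0, 0.001, 0, 255]])

```text
clock: 9.2
tcp_pos: [0.5248, -0.207, 0.0985]
orientation: [0.328, 3.122, 0.002]
contact_force: [-1.7, 1.7, 9.7]
grip_width: 0.0234
```

Request:
play_rows(increments=[[0.4, 0, 1.4, 0, 0.001, 0, 255]])

```text
clock: 9.3
tcp_pos: [0.5248, -0.207, 0.0979]
orientation: [0.328, 3.122, 0.003]
contact_force: [-2.6, -0.2, 8.5]
grip_width: 0.0231
```

Request:
play_rows(increments=[[0.5, 0, 1.3, 0, 0, 0, 255]])

```text
clock: 9.4
tcp_pos: [0.5247, -0.207, 0.0975]
orientation: [0.328, 3.122, 0.003]
contact_force: [-2.6, 1.0, 7.9]
grip_width: 0.0234
```

Request:
play_rows(increments=[[0.5, 0, 1.3, 0, 0, 0, 255]])

```text
clock: 9.5
tcp_pos: [0.5247, -0.207, 0.0971]
orientation: [0.328, 3.121, 0.004]
contact_force: [-2.1, 0.2, 8.4]
grip_width: 0.0231
```

Request:
play_rows(increments=[[0.5, 0, 1.3, 0, 0, 0, 255], [0.5, 0, 1.3, 0, 0, 0, 255]])

```text
clock: 9.7
tcp_pos: [0.5245, -0.2071, 0.0962]
orientation: [0.329, 3.119, 0.005]
contact_force: [-2.8, 0.6, 9.2]
grip_width: 0.0235
```

Request:
play_rows(increments=[[0.5, 0, 1.3, 0, 0, 0, 255]])

```text
clock: 9.8
tcp_pos: [0.5245, -0.2071, 0.0959]
orientation: [0.329, 3.117, 0.005]
contact_force: [-2.0, 0.2, 10.2]
grip_width: 0.0229
```

```bash
python3 d.py 0.524 -0.2067 0.1 78
```

```text
t 9.8 tcp [ 0.5245 -0.2071  0.0959] tiltz [ 0.0071  0.0026 -1.    ] jaw 77.96 F [-1.99  0.16 10.2 ] w 0.0229
tool delta mm [ 0.57  0.26 -4.12] turn [ 0.004   0.0064 -0.0007]
```

Request:
play_rows(increments=[[0.1, 0, 1.5, 0.002, 0.003, 0, 255]])

```text
clock: 9.9
tcp_pos: [0.5249, -0.2072, 0.0955]
orientation: [0.33, 3.12, 0.003]
contact_force: [-2.4, 2.6, 11.3]
grip_width: 0.0236
```

Request:
play_rows(increments=[[0.1, 0, 1.5, 0.002, 0.003, 0, 255]])

```text
clock: 10.0
tcp_pos: [0.5252, -0.2072, 0.0951]
orientation: [0.33, 3.122, 0.001]
contact_force: [-3.0, 1.7, 11.9]
grip_width: 0.0232
```

Request:
play_rows(increments=[[0.2, 0, 1.5, 0.001, 0.002, 0, 255]])

```text
clock: 10.1
tcp_pos: [0.5254, -0.2072, 0.0949]
orientation: [0.33, 3.123, 0.001]
contact_force: [-3.5, 1.4, 13.9]
grip_width: 0.023
```

Request:
play_rows(increments=[[0.2, 0, 1.5, 0.001, 0.002, 0, 255]])

```text
clock: 10.2
tcp_pos: [0.5256, -0.2072, 0.0947]
orientation: [-0.331, -3.124, -0.001]
contact_force: [-3.5, 2.4, 11.2]
grip_width: 0.0232
```

Request:
play_rows(increments=[[0.2, 0, 1.5, 0, 0.001, 0, 255]])

```text
clock: 10.3
tcp_pos: [0.5254, -0.207, 0.0938]
orientation: [-0.331, -3.123, -0.002]
contact_force: [-1.4, 0.9, 7.1]
grip_width: 0.023
```

Request:
play_rows(increments=[[0.2, 0, 1.5, 0, 0.001, 0, 255]])

```text
clock: 10.4
tcp_pos: [0.5256, -0.2072, 0.0932]
orientation: [-0.331, -3.123, -0.002]
contact_force: [-2.1, 0.6, 10.2]
grip_width: 0.0231
```

The force fell from about 14 to 7 N with a 1 mm advance, which is the snap. Hold briefly, then lift.

Request:
play_rows(increments=[[0, 0, 0.9, 0, 0, 0, 255], [0, 0, 0.9, 0, 0, 0, 255]])

```text
clock: 10.6
tcp_pos: [0.5261, -0.2074, 0.0931]
orientation: [-0.332, -3.124, -0.003]
contact_force: [-2.8, 0.4, 9.7]
grip_width: 0.0233
```

```bash
python3 d.py 0.524 -0.2067 0.1 78; python3 shot.py a6
```

```text
t 10.6 tcp [ 0.5261 -0.2074  0.0931] tiltz [-1.e-04  2.e-03 -1.e+00] jaw 77.88 F [-2.81  0.36  9.67] w 0.0233
tool delta mm [ 2.18  0.29 -6.9 ] turn [ 0.002  -0.0005 -0.002 ]
```

View pics/a6.png

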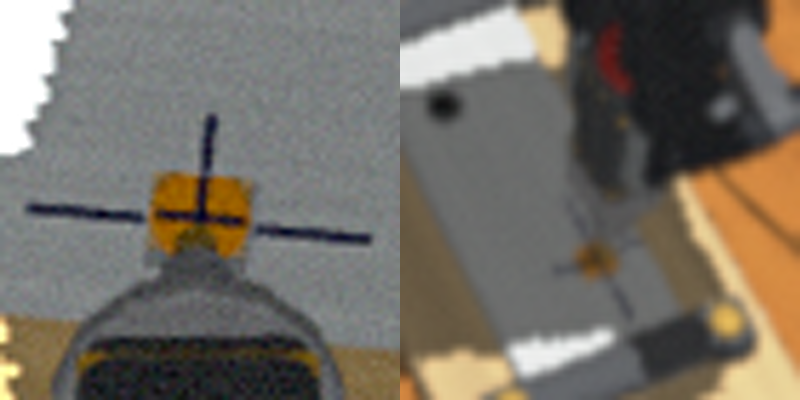

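The nose has retracted and the point is still within about 2 mm of the cross (spot now at crop 201,215). Lift and inspect the spot.

Request:
play_rows(increments=[[0, 0, -4, 0, 0, 0, 255], [0, 0, -20, 0, 0, 0, 255], [0, 0, -35, 0, 0, 0, 255], [0, 0, -40, 0, 0, 0, 255], [0, 0, -20, 0, 0, 0, 255]])

```text
clock: 11.2
tcp_pos: [0.5227, -0.2067, 0.2117]
orientation: [-0.331, -3.113, -0.005]
contact_force: [1.0, 0.8, -2.0]
grip_width: 0.0234
```

```bash
python3 d.py 0.4943 0.1675 0.2 77.92
python3 - <<'E'
from bench import grab_frame
from h import *
w=grab_frame("wrist");np.savez("b_w.npz",**w)
cv2.imwrite("pics/b1.png",np.clip(w["color"]*1.5,0,255).astype(np.uint8))
hsv=cv2.cvtColor(w["color"],cv2.COLOR_BGR2HSV).astype(int)
m=(((hsv[...,0]<6)|(hsv[...,0]>172))&(hsv[...,1]>150)&(hsv[...,2]>50)).astype(np.uint8)
n,l,st,c=cv2.connectedComponentsWithStats(m); i=1+np.argmax(st[1:,4]); print(st[i],c[i])
E
```

```text
t 11.2 tcp [ 0.5227 -0.2067  0.2117] tiltz [-0.0103  0.0041 -0.9999] jaw 77.86 F [ 0.95  0.8  -1.99] w 0.0234
tool delta mm [106.34 359.8   13.51] turn [ 0.0019 -0.0109 -0.0011]
[ 292  290   56   58 2371] [319.72796288 318.65457613]
```

View pics/b1.png

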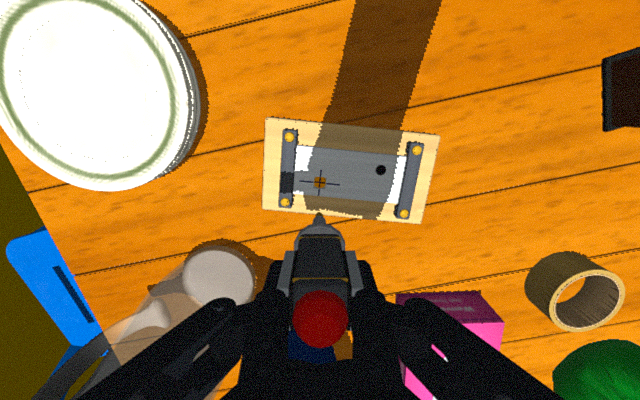

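Run:
```python
from h import *
for k in ("b_w",):
    w=dict(np.load(k+".npz")); C=cloud(w)
    hsv=cv2.cvtColor(w["color"],cv2.COLOR_BGR2HSV).astype(int)
    m=np.zeros((400,640),bool); r=(slice(172,192),slice(308,332))
    m[r]=((hsv[...,1]>140)&(hsv[...,0]<30))[r]
    v,u=np.nonzero(m); z=C[m][:,2]; print(len(z),u.mean(),v.mean(),np.mean(z),np.median(z),z.std())
    ring=np.zeros((400,640),bool); ring[165:192,335:370]=True; ring&=hsv[...,1]<80
    z=C[ring][:,2]; print(len(z),z.mean(),np.median(z),z.std())
```

```text
93 319.4623655913978 181.81720430107526 0.0194555299963871 0.019616640585101597 0.0011646027438469162
945 0.023988117530382564 0.022211867914278927 0.024171545619470613
```

Depth puts the spot 2.6 mm below the blank (19.6 against 22.2 mm), so it is marked. The cap sits at the same pixel as before, so the punch did not slip. Head back to the stand.

Request:
play_rows(increments=[[6, 20, 0, 0, -0.01, 0, 255], [10.5, 36, 0, 0, 0, 0, 255], [10.5, 36, 0, 0, 0, 0, 255], [10.5, 36, 0, 0, 0, 0, 255], [10.5, 36, 0, 0, 0, 0, 255]])

```text
clock: 11.75
tcp_pos: [0.5102, -0.0386, 0.2117]
orientation: [0.352, 3.118, -0.004]
contact_force: [0.1, 0.3, -2.7]
grip_width: 0.023
```

Request:
play_rows(increments=[[10.5, 36, 0, 0, 0, 0, 255], [10.5, 36, 0, 0, 0, 0, 255], [10.5, 36, 0, 0, 0, 0, 255], [10.5, 36, 0, 0, 0, 0, 255], [6, 20, 0, 0, 0, 0, 255]])

```text
clock: 12.25
tcp_pos: [0.4951, 0.1411, 0.2059]
orientation: [-0.347, -3.121, 0.005]
contact_force: [0.2, 1.0, -1.9]
grip_width: 0.0232
```

```bash
python3 d.py 0.4943 0.1675 0.19 77.92
```

```text
t 12.25 tcp [0.4951 0.1411 0.2059] tiltz [-0.0019 -0.0031 -1.    ] jaw 77.32 F [ 0.15  1.03 -1.91] w 0.0232
tool delta mm [ 6.55 25.59 15.86] turn [-0.0034 -0.0012 -0.0105]
```

Request:
play_rows(increments=[[4, 15, 3, 0, 0, -0.01, 255], [2.5, 8, 3, 0, 0, 0, 255], [0, 0, 3, 0, 0, 0, 255], [0, 0, 0, 0, 0, 0, 255]])

```text
clock: 12.65
tcp_pos: [0.4917, 0.1674, 0.1931]
orientation: [-0.323, -3.12, 0.009]
contact_force: [0.1, -0.4, -1.9]
grip_width: 0.0229
```

```bash
python3 d.py 0.4943 0.1675 0.185 77.92
```

```text
t 12.65 tcp [0.4917 0.1674 0.1931] tiltz [-0.0059 -0.005  -1.    ] jaw 78.18 F [ 0.08 -0.4  -1.88] w 0.0229
tool delta mm [-2.59  0.65  8.09] turn [-0.0061 -0.0047  0.0046]
```

Request:
play_rows(increments=[[-2.5, 0.6, 5, -0.006, -0.006, 0.004, 255], [0, 0, 10, 0, 0, 0, 255], [0, 0, 8, 0, 0, 0, 255], [0, 0, 0, 0, 0, 0, 255]])

```text
clock: 13.05
tcp_pos: [0.4951, 0.1629, 0.1678]
orientation: [0.34, 3.121, -0.002]
contact_force: [-0.5, -0.6, -2.4]
grip_width: 0.0235
```

```bash
python3 d.py 0.4943 0.1675 0.155 77.92
```

```text
t 13.05 tcp [0.4951 0.1629 0.1678] tiltz [ 0.0017 -0.0016 -1.    ] jaw 77.55 F [-0.48 -0.59 -2.38] w 0.0235
tool delta mm [ 1.79  4.34 12.76] turn [-0.0012  0.002  -0.0065]
```

Request:
play_rows(increments=[[1.5, 4.3, 5, -0.001, 0, -0.006, 255], [0, 0, 5, 0, 0, 0, 255], [0, 0, 0, 0, 0, 0, 255]])

```text
clock: 13.35
tcp_pos: [0.4946, 0.1674, 0.1568]
orientation: [0.332, 3.122, -0.001]
contact_force: [-0.2, -0.1, -2.5]
grip_width: 0.0234
```

```bash
python3 d.py 0.4943 0.1675 0.145 77.92
```

```text
t 13.35 tcp [0.4946 0.1674 0.1568] tiltz [ 1.7e-03 -6.0e-04 -1.0e+00] jaw 77.88 F [-0.16 -0.11 -2.48] w 0.0234
tool delta mm [ 0.36  0.04 11.77] turn [-0.0003  0.0018 -0.0007]
```

Aligned to within 0.4 mm of the recorded home position. Lower in steps.

Request:
play_rows(increments=[[0.3, 0, 6, 0, 0, 0, 255], [0.2, 0, 8, 0, 0, 0, 255], [0.2, 0, 6, 0, 0, 0, 255], [0, 0, 0, 0, 0, 0, 255]])

```text
clock: 13.75
tcp_pos: [0.494, 0.168, 0.1352]
orientation: [0.33, 3.122, -0.0]
contact_force: [0.5, -0.2, -2.1]
grip_width: 0.0233
```

```bash
python3 d.py 0.4943 0.1675 0.0932 77.92
```

```text
t 13.75 tcp [0.494  0.168  0.1352] tiltz [ 2.2e-03 -3.0e-04 -1.0e+00] jaw 77.92 F [ 0.48 -0.17 -2.09] w 0.0233
tool delta mm [-0.3  -0.42 41.96] turn [0.0002 0.0022 0.    ]
```

Request:
play_rows(increments=[[-0.3, -0.4, 6, 0, 0, 0, 255], [0.1, 0, 6, 0, 0, 0, 255], [0, 0, 4, 0, 0, 0, 255], [0, 0, 0, 0, 0, 0, 255]])

```text
clock: 14.15
tcp_pos: [0.4942, 0.1675, 0.1176]
orientation: [0.33, 3.122, -0.0]
contact_force: [-0.4, -0.2, -2.6]
grip_width: 0.0232
```

```bash
python3 d.py 0.4943 0.1675 0.0932 77.92
```

```text
t 14.15 tcp [0.4942 0.1675 0.1176] tiltz [ 2.1e-03 -4.0e-04 -1.0e+00] jaw 77.92 F [-0.4  -0.2  -2.56] w 0.0232
tool delta mm [-2.000e-02  5.000e-02  2.441e+01] turn [ 0.      0.0022 -0.    ]
```

Request:
play_rows(increments=[[0.1, 0, 5, 0, 0, 0, 255], [0.1, 0, 6, 0, 0, 0, 255], [0.1, 0, 5, 0, 0, 0, 255], [0, 0, 0, 0, 0, 0, 255]])

```text
clock: 14.55
tcp_pos: [0.4942, 0.1676, 0.1004]
orientation: [0.33, 3.122, 0.0]
contact_force: [0.3, 0.1, -1.2]
grip_width: 0.0233
```

```bash
python3 d.py 0.4943 0.1675 0.0932 77.92
```

```text
t 14.55 tcp [0.4942 0.1676 0.1004] tiltz [ 2.6e-03 -2.0e-04 -1.0e+00] jaw 77.91 F [ 0.3   0.05 -1.16] w 0.0233
tool delta mm [-0.11 -0.09  7.19] turn [ 0.0004  0.0026 -0.0001]
```

Request:
play_rows(increments=[[0, 0, 3, 0, 0, 0, 255], [0, 0, 2.5, 0, 0, 0, 255], [0, 0, 1, 0, 0, 0, 255], [0, 0, 0.5, 0, 0, 0, 255]])

```text
clock: 14.95
tcp_pos: [0.4944, 0.1677, 0.0932]
orientation: [0.331, 3.121, 0.0]
contact_force: [-2.6, -1.5, 6.5]
grip_width: 0.0235
```

```bash
python3 d.py 0.4943 0.1675 0.0932 77.92
```

```text
t 14.95 tcp [0.4944 0.1677 0.0932] tiltz [ 0.0027 -0.     -1.    ] jaw 77.91 F [-2.63 -1.52  6.53] w 0.0235
tool delta mm [ 0.09 -0.2  -0.04] turn [ 0.0005  0.0027 -0.0001]
```

Seated on the collar at the recorded height, with the stand pushing back about 8 N. Release.

Request:
play_rows(increments=[[0, 0, -0.1, 0, 0, 0, 255], [0, 0, 0, 0, 0, 0, 150], [0, 0, 0, 0, 0, 0, 100], [0, 0, 0, 0, 0, 0, 0], [0, 0, 0, 0, 0, 0, 0]], force=20)

```text
clock: 15.45
tcp_pos: [0.4957, 0.1682, 0.0943]
orientation: [0.33, 3.119, 0.003]
contact_force: [-0.7, -0.1, -0.5]
grip_width: 0.0767
```

Request:
play_rows(increments=[[0, 0, 0, 0, 0, 0, 0], [0, 0, 0, 0, 0, 0, 0], [0, 0, 0, 0, 0, 0, 0]])

```text
clock: 15.75
tcp_pos: [0.4959, 0.1683, 0.0944]
orientation: [0.33, 3.118, 0.003]
contact_force: [0.3, 0.2, 0.1]
grip_width: 0.0852
```

```bash
python3 - <<'E'
from bench import grab_frame
import cv2,numpy as np
f=grab_frame("wrist")
cv2.imwrite("pics/c1.png",np.clip(f["color"].astype(float)*2.2,0,255).astype(np.uint8))
E
python3 d.py 0.4943 0.1675 0.2
```

```text
t 15.8 tcp [0.4959 0.1683 0.0944] tiltz [ 0.0059  0.0015 -1.    ] jaw 77.91 F [-0.66  0.07  0.4 ] w 0.0852
tool delta mm [   0.78   -0.81 -105.61] turn [ 0.0027  0.0054 -0.    ]
```

View pics/c1.png

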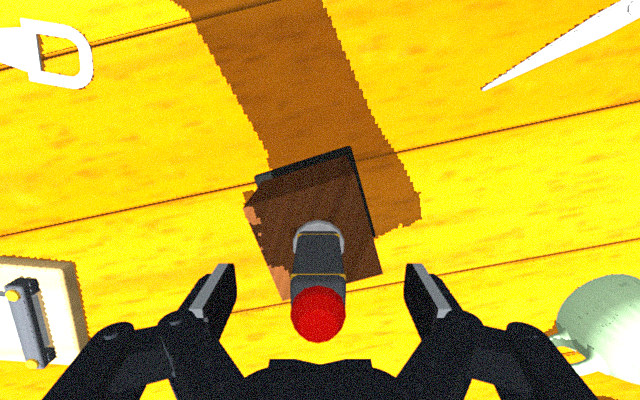

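Released; the punch stands in the stand at (319,290), clear of both fingers. Retreat straight up.

Request:
play_rows(increments=[[0, 0, -10, 0, 0, 0, 0], [0, 0, -25, 0, 0, 0, 0], [0, 0, -30, 0, 0, 0, 0], [0, 0, -30, 0, 0, 0, 0], [0, 0, -30, 0, 0, 0, 0]])

```text
clock: 16.3
tcp_pos: [0.4923, 0.1666, 0.2219]
orientation: [-0.331, -3.122, 0.005]
contact_force: [0.1, -0.6, 0.7]
grip_width: 0.0849
```

Request:
play_rows(increments=[[25, 0, -20, 0, 0, 0, 0], [40, 0, 0, 0, 0, 0, 0], [20, 0, 0, 0, 0, 0, 0], [0, 0, 0, 0, 0, 0, 0], [0, 0, 0, 0, 0, 0, 0]])

```text
clock: 16.8
tcp_pos: [0.4107, 0.1857, 0.2516]
orientation: [0.334, 3.113, 0.009]
contact_force: [0.5, 0.6, 0.1]
grip_width: 0.0853
```

Run:
```python
from bench import r,grab_frame
from h import *
ims=[]
for n in ["scene","top"]:
    f=grab_frame(n); g=dict(np.load(n+"0.npz")); ims.append(f["color"])
    for q in (g,f):
        hsv=cv2.cvtColor(q["color"],cv2.COLOR_BGR2HSV).astype(int)
        m=((hsv[...,0]<5)|(hsv[...,0]>174))&(hsv[...,1]>170)&(hsv[...,2]>100)
        v,u=np.nonzero(m); print(n,len(u),u.mean().round(2),v.mean().round(2))
cv2.imwrite("pics/e1.png",cv2.resize(np.hstack([ims[0],ims[1]]),(800,250)))
cv2.imwrite("pics/e2.png",np.hstack([cv2.resize(ims[0][185:260,225:300],(390,390)),cv2.resize(ims[1][220:290,270:340],(390,390))]))
print(r.get_obs())
```

```text
scene 51 257.33 201.65
scene 48 257.08 201.15
top 69 301.61 260.7
top 70 301.01 260.27
{'clock': 16.9, 'joints': array([-0.72866697,  0.06978428,  0.17410936,  2.05901196, -0.01174926,
        1.00280758,  0.807295  ]), 'qvel': array([ 4.01475795e-03,  1.32953833e-02,  2.56339368e-03, -1.17077053e-03,
        3.10380939e-05, -3.34561793e-03, -3.48409445e-03]), 'tau': array([-2.77553312e-01, -3.13415980e+01,  3.34915202e-01, -2.65558469e+01,
       -2.96382219e-03,  8.93494289e-03, -7.85965385e-03]), 'tcp_pos': array([0.41118043, 0.18551365, 0.2511822 ]), 'orientation': array([0.33556535, 3.11348401, 0.00797594]), 'contact_force': array([3.73310022e-01, 1.35992618e-01, 2.09422286e-04]), 'moment': array([ 0.04481959, -0.01250563, -0.03004011]), 'grip_width': 0.08567552000761577}
```

View pics/e1.png

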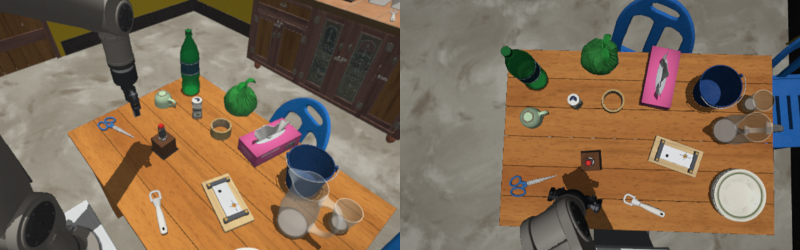

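View pics/e2.png

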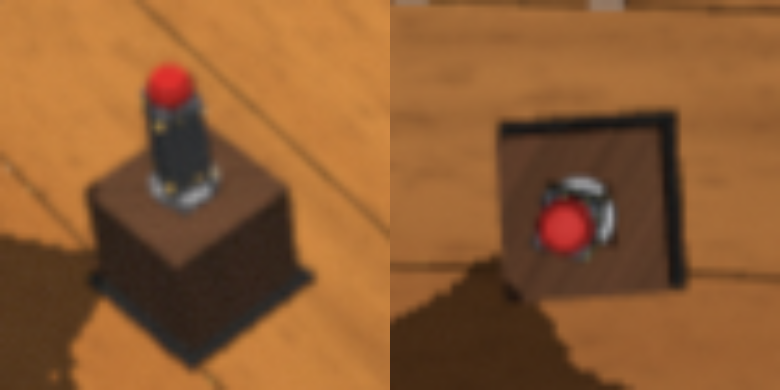

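The cap is within 0.7 px of its starting position in both views, and the bystanders are in place. Handing in.

```bash
python3 -c "
from bench import r
print(r.hand_in())"
```

```text
the job is handed in; nothing more can be done
None
```

The spot is marked and the punch is back home in its stand and released. I handed the job in with the robot's clock at about 17 s; the hand-in reports no verdict.

- **Press:** I set the point about 2 mm or less from the orange spot's centre and pressed upright, within 0.01 rad. The spring snapped at about 16 N against the blank, judged by the force dropping to about 9 N. I stopped there. The readings never went above about 16 N, well under the 24 N limit.
- **Mark:** The wrist camera's depth image showed the spot about 2.6 mm below the blank.
- **Return:** The punch did not slip in the grip. It went back to the recorded grasp position, seated firmly on its collar, and I let go and backed the arm clear. The cap is within 0.7 px (about 1.5 mm) of where it started in both fixed views.
- **Bystanders:** The final pictures show them where they were. I checked this by eye, not by measuring.

**Disagreements:** The cameras disagreed by 2–4 mm on the punch and the spot. Before pressing I trusted the wrist close-up of the tip against the cross. The fixed scene view suggested the tip was 2–5 mm to one side, but the tip was hard to make out there. The punch touched about 4 mm earlier than I had worked out from the images; the contact force caught it at about 3 N.

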